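# Show what to take for the sample preparation

### The arm

A 6-joint arm with a two-finger parallel gripper is mounted at the origin on a cart in front of the work surface, level with it; the furniture and walls round the work are solid. World frame = base frame: x ahead of the robot, y to its left, z up, the work surface at z = 0. Lengths are in mm, angles in rad, forces in N, time in s.
With the tool pointing down it reaches from about 350 to 775 mm from the base axis. Payload 7.3 kg.
Tool frame: the origin (TCP) lies midway between the tips of the shut fingers; the grasp point (between the pads) lies 19 mm behind it; z points along the fingers, y is the line along which they close (so a half turn about z gives the same grasp; the last joint's range is limited). The gripper opens to 92 mm and grips with 3 to 60 N. Pads are 19 mm wide; open, the fingers measure 130 mm over their backs; the gripper's body (75 mm by 190 mm) begins 47 mm behind the grasp point.
Start: joints at [1.19, 0.342, 1.524, -0, 1.275, -0.146], TCP at [122.124, 510.618, 226.741] pointing down, gripper open.
Joint ranges: [-2.53, 2.53], [-0.77, 2.02], [0.04, 2.7], [-1, 4.14], [0.28, 2.66], [-3.11, 3.11]. Speed limits (rad/s): [2.57, 2.57, 3.14, 3.14, 3.14, 3.14].

### API

Orientations are given as [roll, pitch, yaw] about the fixed x, y, z axes, in that order (R = Rz(yaw) Ry(pitch) Rx(roll)).
In Python, from plant import get_obs, capture, camera_model, close_job, search_frame, regions_of, pinpoint gives the robot as it stands. The module is installed in compiled form; this text tells all that it offers.
- The arm moves only by the shell command python3 -m pendant 'ROWS'. ROWS is JSON, one flat list of numbers, 7 for each row, row after row: the shift along the tool's x, y, z in units of 30 mm (1.0 is 30 mm), then the turn, a rotation vector about the tool's x, y, z in units of 4 degrees (1.0 is 4 degrees), then the closure, from -1 (fully open) to 1 (shut), so that 0 is half open. In form: [dx, dy, dz, wx, wy, wz, gripper, dx, dy, dz, wx, wy, wz, gripper, ...]. A call has 1 to 12 rows; each row shifts and turns the commanded pose from where the row before left it, along the tool's axes as they then stand; what a row does not reach is not made up. A row lasts 1/10 s, in which the tool goes at most 50 mm and 8.59 degrees, less where a joint would pass 70% of its speed; a pose out of reach is approached as far as the arm can. A call with a number of a shift or a turn outside -1 to 1 is refused whole. A call with a gripper value outside its range is refused whole. The fingers move at their own pace and stop on an object; the grip force is fixed at half the most. Time passes only in rows, so rows that do not move let the fingers close. It gives the time, the measured TCP pose, the force, the opening and the grip force at its end, in the units of the state.
- get_obs(): the state, without advancing time (a new reading comes with each control period).
- capture(name): name is "scene" or "top"; returns the picture (400x640x3 uint8, red, green, blue); there is no depth.
- camera_model(name): a dict with "fov_y" (degrees; the focal length in pixels is half the picture's height over the tangent of half this angle, whatever the lens; pixels are square), "cx", "cy" (the principal point, pixels), "pose" (4x4, takes a point from camera to world coordinates). Camera axes: x right, y up, looking along -z (the intrinsics and any distortion apply to the point x, -y, -z); pixel columns grow to the right and rows downward; lengths in mm; the calibration is good to about 2 mm. A picture is of the moment at which its call begins. camera_model takes no time and is no camera call.
- close_job(): hands the job in; it is judged then, once.
Trained networks look in the newest picture that a camera, given by its name, has taken for a name from the list of things; names that differ only in an ending like _2 or _b are one class to them, and where a whole thing is asked for, a point or a joint stands for the part that bears it (a point fixed in the world has none). Each returns a list of dicts, best first, with "score" (0 to 1); they miss things now and then, are a little off and sometimes report something else, mostly with a low value. They report only what shows in the picture. A call takes as long as a camera call. They do not tell look-alikes from the thing itself.
- search_frame(camera, thing): "location" ([column, row] in pixels, amid what is visible of it).
- regions_of(camera, thing): "pixels" (400x640 bool, what is visible of it) and "location" ([column, row] in pixels, amid what is visible of it).
- pinpoint(camera, thing): "location" ([column, row] in pixels: a listed point, or the origin of a listed thing).
The state is a dict: "time": time; "joint_positions": joint angles; "dq": joint speeds; "tau": joint torques, N m; "tool_pos": TCP position; "tcp_rot": TCP orientation; "contact_force": force on the tool from outside, world axes, zero at the start; "moment": the same for the moment, N m; "grip_width": finger opening in mm; "finger_force": force on a finger pad.
Only numpy, scipy, OpenCV 4.12 (cv2) and the standard library are available. Lean on these libraries where they do the work, as an engineer would, in place of code of your own. Each camera call takes 0.05 s, during which the arm holds its last target. There are 200 camera calls.

### The job

A new colleague is watching and wants to know what to take for preparing a sample: point out, in this order, the amber bottle with the black cap, the round tin with the green lid and the white pot with the orange lid. Point at each by bringing the fingertips two to four centimetres above the middle of its lid or cap without touching it; stay over the bottle and over the tin for two seconds each, then finish the program while still pointing at the pot. Touch none of the bottles, pots and small things on the bench, and do not come down over the black pot, the beaker or the timer on the way.

Things in the scene. Friction and masses are not known exactly. Their poses are not given: they have to be found in the camera images.
- amber_100: First to point at: brown (amber) glass bottle with a black screw cap, 52 mm in diameter, 105 mm tall to the top of the cap; stands upright, loose. Origin at the centre of its underside, on the bench; z up.
- filter_tin: Second to point at: flat round white tin with a green lid, 58 mm in diameter, 24 mm tall, loose. Origin at the centre of its underside, on the bench; z up.
- septa_pot: Last to point at: small white pot with an orange screw lid, 40 mm in diameter, 42 mm tall, loose. Origin at the centre of its underside, on the bench; z up.
- lens_pot: Not to be pointed at: all-black screw pot, 48 mm in diameter, 50 mm tall, loose. Origin at the centre of its underside, on the bench; z up.
- beaker_100: Not to be pointed at: empty clear beaker, 52 mm in diameter, 68 mm tall, loose. Origin at the centre of its underside, on the bench; z up.
- timer: Not to be pointed at: white bench timer with small coloured buttons, lying flat, 56 x 62 x 16 mm, loose. Origin at the centre of its underside, on the bench; z up.
- usb_stick: Bystander between the containers: blue memory stick lying flat, 18 x 54 x 8 mm, loose. Origin at the centre of its underside.
- marker_2: Bystander between the containers: white and red felt marker lying flat, 12 x 139 x 13 mm, loose. Origin at the centre of its underside.
- bottle_blue: Bystander at the left: clear bottle with a blue cap, 86 mm in diameter, 181 mm tall, loose. Origin at the centre of its underside, on the bench; z up.
- bottle_violet: Bystander at the left, behind the blue-capped bottle: clear bottle with a violet cap, 66 mm in diameter, 142 mm tall, always in the same place. Origin at the centre of its underside.
- pc_tower: Fixed obstacle at the right of the work, always in the same place: black desktop computer, 422 mm deep (x) x 178 mm wide (y) x 356 mm tall; the hand swinging over from the right at a low height runs into it. The way over the front edge of the bench, nearer the robot, is free. (A black fixed screen, 333 mm tall, stands across the back of the bench, clear behind the containers.) Origin at the centre of its underside.
There are look-alikes about, which are no part of the job. There is more than one size of the filter_tin; the one meant has the size given above. There is more than one size of the septa_pot; the job needs the smaller.

How it is judged (in metres and radians):
On the way, in this order (a step that is already met when the one before it is completed fails the run):
1. the fingertips dwell just above the amber bottle's cap (horizontal distance between the grasp point and amber_100 below 0.022 m and z of the grasp point in the frame of amber_100 between 0.12 and 0.185 m), for 1.5 s.
2. then they dwell just above the green-lidded tin (horizontal distance between the grasp point and filter_tin below 0.022 m and z of the grasp point in the frame of filter_tin between 0.039 and 0.104 m), for 1.5 s.
At the end, for the whole second after the job is handed in: The hand is still pointing at the orange-lidded pot: the grasp point (19 mm behind the fingertips) is within 22 mm sideways of the pot's axis and 15 to 80 mm above its lid; bottle, tin, pots, beaker and timer are upright, at rest and within 5 mm of where they stood, the bystanders within 10 mm (horizontal distance between the grasp point and septa_pot below 0.022 m and z of the grasp point in the frame of septa_pot between 0.057 and 0.122 m and distance of each of amber_100, filter_tin, septa_pot, lens_pot, beaker_100, timer from where it was at the start of the episode below 0.005 m and distance of each of usb_stick, marker_2, bottle_blue from where it was at the start of the episode below 0.01 m and angle between each of amber_100, filter_tin, septa_pot, lens_pot, beaker_100, timer's own z axis and vertical below 0.1 rad and linear speed of each of amber_100, filter_tin, septa_pot, lens_pot, beaker_100, timer below 0.02 m/s); the robot touches nothing.
It fails at once if the robot touches one of the things on the bench (contact force between any of the fingers, the arm and amber_100 above 0.3 N or contact force between any of the fingers, the arm and filter_tin above 0.3 N or contact force between any of the fingers, the arm and septa_pot above 0.3 N or contact force between any of the fingers, the arm and lens_pot above 0.3 N or contact force between any of the fingers, the arm and beaker_100 above 0.3 N or contact force between any of the fingers, the arm and timer above 0.3 N or contact force between any of the fingers, the arm and usb_stick above 0.3 N or contact force between any of the fingers, the arm and marker_2 above 0.3 N or contact force between any of the fingers, the arm and bottle_blue above 0.3 N or contact force between any of the fingers, the arm and bottle_violet above 0.3 N).
It fails at once if a thing on the bench is shifted, tipped or lifted (not (distance of each of amber_100, filter_tin, septa_pot, lens_pot, beaker_100, timer from where it was at the start of the episode below 0.005 m and distance of each of usb_stick, marker_2, bottle_blue from where it was at the start of the episode below 0.01 m and angle between each of amber_100, filter_tin, septa_pot, lens_pot, beaker_100, timer's own z axis and vertical below 0.1 rad)).
It fails at once if the fingertips come down over the black pot, the beaker or the timer (within 20 mm of the middle and about 40 mm of the top) ((horizontal distance between the grasp point and lens_pot below 0.02 m and z of the grasp point in the frame of lens_pot between 0 and 0.11 m) or (horizontal distance between the grasp point and beaker_100 below 0.02 m and z of the grasp point in the frame of beaker_100 between 0.018 and 0.128 m) or (horizontal distance between the grasp point and timer below 0.02 m and z of the grasp point in the frame of timer between -0.034 and 0.076 m)).
It also fails if it takes over 45 s, if anything falls off the work surface, if the arm or the gripper's body presses on something with over 40 N, if the wrist force passes 120 N, or if a joint passes its speed limit or range.

## Working session

There is one attempt and no reset: what is moved stays moved. The work goes in short steps, Python scripts to look and compute and a shell command to move; the robot and the scene stay as the last step left them, time stands still between calls to the robot, and variables do not carry over. Pictures are saved under pics/ and viewed, at most 10 in all, crops included, and the job is handed in when it is done.

```bash
mkdir -p pics; python3 - <<'E'
from plant import *
import cv2
for n in("scene","top"):
    im=capture(n);cv2.imwrite(f"pics/{n}0.png",im[...,::-1])
    m=camera_model(n);print(n,m)
    for t in("amber_100","filter_tin","septa_pot","lens_pot","beaker_100","timer","usb_stick","marker_2","bottle_blue"):
        print(t,[(round(d["score"],2),[round(float(v)) for v in d["location"]]) for d in search_frame(n,t)],[(round(d["score"],2),[round(float(v)) for v in d["location"]]) for d in pinpoint(n,t)])
print(get_obs())
E
```

```text
scene {'fov_y': 49.135622055616075, 'cx': 316.02713327582774, 'cy': 202.14345691930225, 'pose': array([[ 8.85397034e-01,  2.13641430e-01, -4.12830996e-01,
         7.96558633e+01],
       [-4.64698578e-01,  3.85255319e-01, -7.97266311e-01,
        -8.96686096e+02],
       [-1.12837784e-02,  8.97739204e-01,  4.40382785e-01,
         5.59214331e+02],
       [ 0.00000000e+00,  0.00000000e+00,  0.00000000e+00,
         1.00000000e+00]])}
amber_100 [(0.84, [245, 184])] [(0.6, [246, 197])]
filter_tin [(0.55, [299, 186]), (0.4, [293, 175])] [(0.75, [288, 198]), (0.54, [296, 187]), (0.53, [295, 181]), (0.45, [268, 182])]
septa_pot [(0.79, [310, 261]), (0.53, [326, 199]), (0.32, [310, 243])] [(0.95, [313, 273]), (0.8, [328, 208])]
lens_pot [(0.49, [356, 225])] [(0.69, [358, 234])]
beaker_100 [(0.66, [282, 210]), (0.63, [263, 150])] [(0.78, [280, 217])]
timer [(0.63, [313, 243])] [(0.71, [313, 249])]
usb_stick [(0.45, [320, 230])] [(0.59, [321, 228]), (0.34, [288, 166])]
marker_2 [(0.66, [295, 201])] [(0.52, [286, 197])]
bottle_blue [(0.64, [264, 152])] [(0.67, [265, 169])]
top {'fov_y': 54.88
[... 1115 characters left out ...]
3])]
{'time': 1.9, 'joint_positions': array([ 1.18997798e+00,  3.41971679e-01,  1.52410690e+00, -2.03239887e-05,
        1.27545120e+00, -1.45996855e-01]), 'dq': array([-0.00024396, -0.00147024,  0.00043958, -0.00134203,  0.00051938,
       -0.00089322]), 'tau': array([ 1.95554630e-04, -4.31125116e+01, -2.44474089e+01,  7.18549616e-02,
        4.81288566e-02, -1.00352707e-05]), 'tool_pos': array([122.13372433, 510.59463207, 226.75280412]), 'tcp_rot': array([3.14153328e+00, 2.83841658e-05, 2.90677707e+00]), 'contact_force': array([ 0.40940717, -0.34612769,  1.31034223]), 'moment': array([ 5.36284700e-05,  2.01780996e-02, -2.26356224e-02]), 'finger_force': 0.0, 'grip_width': 91.56319753608065}
```

```bash
python3 - <<'E'
import cv2
a=cv2.imread("pics/top0.png")[140:290,150:450];cv2.imwrite("pics/topc.png",cv2.resize(a,(800,400),interpolation=cv2.INTER_CUBIC))
a=cv2.imread("pics/scene0.png")[110:310,200:420];cv2.imwrite("pics/scenec.png",cv2.resize(a,(660,600),interpolation=cv2.INTER_CUBIC))
E
```

```text
(no output)
```

View pics/topc.png

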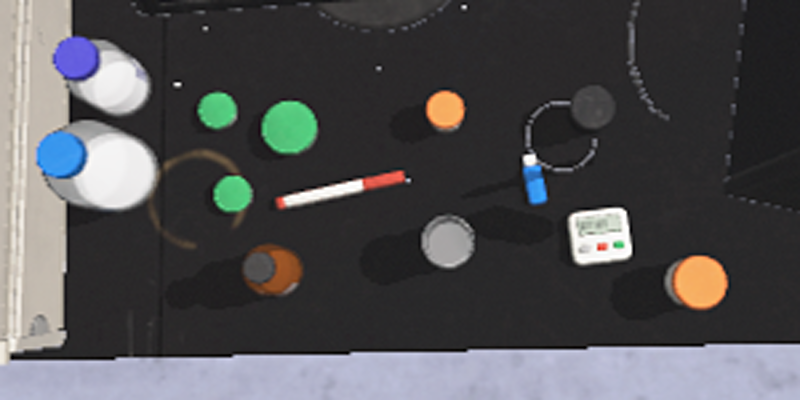

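View pics/scenec.png

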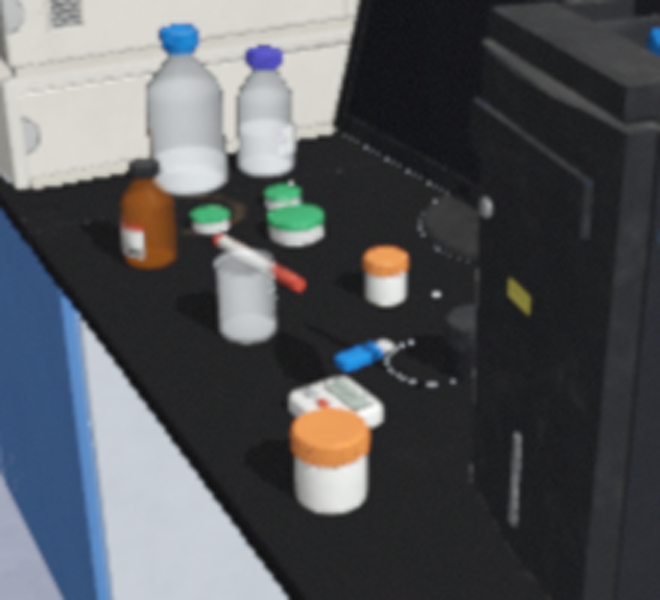

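View pics/top0.png

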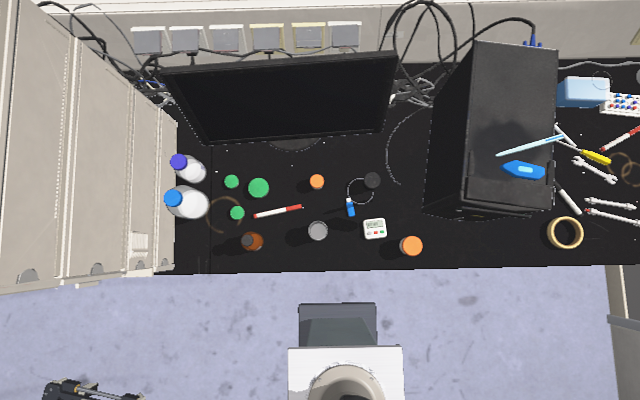

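```bash
cat > h.py <<'E'
import numpy as np
from plant import camera_model
def ray(n,u,v,z):
    m=camera_model(n);f=200/np.tan(np.radians(m["fov_y"]/2));P=m["pose"]
    d=P[:3,:3]@[(u-m["cx"])/f,-(v-m["cy"])/f,-1];o=P[:3,3]
    return (o+d*(z-o[2])/d[2]).round(1)
E
python3 - <<'E'
from h import *
import cv2
def blobs(n,lo,hi):
    im=cv2.cvtColor(cv2.imread(f"pics/{n}0.png"),cv2.COLOR_BGR2HSV)
    _,_,s,c=cv2.connectedComponentsWithStats(cv2.inRange(im,lo,hi))
    return [(a,p) for a,p in zip(s[1:],c[1:]) if a[4]>40 and 180<p[0]<430 and p[1]>140 and p[1]<300]
for nm,lo,hi,z in(("green",(50,90,60),(85,255,255),24),("orange",(8,120,130),(20,255,255),42)):
  for n in("top","scene"):
    for s,p in blobs(n,lo,hi):
        print(nm,n,p.round(1),s[2:],ray(n,*p,z)[:2], "w mm",np.linalg.norm(ray(n,s[0],p[1],z)-ray(n,s[0]+s[2],p[1],z)).round())
print("cap top",ray("top",247.5,239.5,105),"scene",ray("scene",200+145/3,110+165/3,105), "bottom pinpoint",ray("top",255,244,0),ray("scene",246,197,0))
for t,p,z in(("beaker",(318,228),68),("lens",(372,180),50),("timer",(375,228),16),("blue",(173,198),181),("violet",(179,161),142),("wall",(175,270),0),("edge",(300,268),0),("tower",(423,210),0),("towertop",(467,195),356),("towerfront",(423,210),356),("wallfront",(138,265),300),("wf2",(175,190),0),("screen",(210,143),0),("bigpot",(411,245),60)): print(t,ray("top",*p,z))
E
```

```text
green top [230.8 180.9] [ 15  15 165] [622.8 313.2] w mm 43.0
green top [257.9 187.4] [ 21  20 341] [602.2 234.9] w mm 60.0
green top [236.6 212.4] [ 15  14 163] [531.4 295.9] w mm 43.0
green scene [293.6 173.5] [14  6 65] [615.2 292. ] w mm 45.0
green scene [298.5 181.9] [ 21  10 143] [600.  223.5] w mm 65.0
green scene [269.3 180.6] [14  6 71] [525.1 276.7] w mm 44.0
orange top [316.6 180.6] [ 14  14 162] [614.7  65.7] w mm 40.0
orange top [255.7 241.2] [ 13  15 116] [448.2 237.9] w mm 36.0
orange top [412.  245.3] [ 21  20 330] [ 427.5 -194.3] w mm 58.0
orange scene [249.5 183.6] [ 14  27 211] [450.5 244.8] w mm 42.0
orange scene [328.2 196.4] [ 15  10 123] [610.6  55.3] w mm 41.0
orange scene [309.5 255.2] [ 27  20 405] [ 431.6 -183.3] w mm 58.0
cap top [451.7 248.3 105. ] scene [448.1 233.6 105. ] bottom pinpoint [441.  247.5   0. ] [437.1 248.    0. ]
beaker [479.6  63.9  68. ]
lens [611.5 -90.   50. ]
timer [478.7 -97.5  16. ]
blue [555.2 416.8 181. ]
violet [657.  419.4 142. ]
wall [372.1 476.8   0. ]
edge [370.2 118.8   0. ]
tower [ 528.5 -240.8    0. ]
towertop [ 523.8 -237.8  356. ]
towerfront [ 495.9 -149.   356. ]
wallfront [398.6 439.4 300. ]
wf2 [603.8 483.2   0. ]
screen [743.4 382.2   0. ]
bigpot [ 428.4 -187.5   60. ]
```

The pictures show the targets in the top view: amber cap at (247,240), the large 58 mm green tin at (258,187), and the small 40 mm orange pot at (317,181). The look-alikes are two 43 mm green tins and a 58 mm orange pot at (412,245). Estimated positions are amber (449,246), tin (602,234) and pot (614,65). I'll first retreat along the front with the fingers shut, and turn the hand so its long side runs along x.

```bash
python3 -m pendant '[-0.73,-0.73,0,0,0,0,1,-0.73,-0.73,0,0,0,0,1,-0.73,-0.73,0,0,0,0,1,-0.73,-0.73,0,0,0,0,1,-0.73,-0.73,0,0,0,0,1,-0.73,-0.73,0,0,0,0,1,-0.73,-0.73,0,0,0,0,1,-0.73,-0.73,0,0,0,0,1,0,0,0,0,0,1,1,0,0,0,0,0,1,1,0,0,0,0,0,1,1,0,0,0,0,0,1,1]'
python3 -m pendant '[0,0,0,0,0,1,1,0,0,0,0,0,1,1,0,0,0,0,0,1,1,0,0,0,0,0,1,1,0,0,0,0,0,1,1,0,0,0,0,0,1,1,0,0,0,0,0,1,1,0,0,0,0,0,1,1,0,0,0,0,0,1,1,0,0,0,0,0,1,1,0,0,0,0,0,1,1,0,0,0,0,0,1,1]'
python3 -m pendant '[0,0,0,0,0,1,1,0,0,0,0,0,1,1,0,0,0,0,0,1,1,0,0,0,0,0,0,1,0,0,0,0,0,0,1]'; python3 -c "
from plant import *;print(get_obs())"
```

```text
time: 3.1
tool_pos: [251.9, 299.4, 226.9]
tcp_rot: [3.141, 0.0, 2.624]
contact_force: [-0.1, 0.2, -0.5]
grip_width: 1.9
finger_force: 0.0
time: 4.3
tool_pos: [251.8, 299.5, 226.8]
tcp_rot: [3.141, -0.0, 1.787]
contact_force: [-0.1, 0.3, 0.3]
grip_width: 1.0
finger_force: 0.0
time: 4.8
tool_pos: [251.8, 299.5, 226.8]
tcp_rot: [3.141, -0.0, 1.582]
contact_force: [0.4, 0.1, -0.3]
grip_width: 0.8
finger_force: 0.0
{'time': 4.8, 'joint_positions': array([6.75129985e-01, 9.35108717e-02, 1.85138587e+00, 5.87800079e-05,
       1.19643470e+00, 6.63699626e-01]), 'dq': array([ 0.00117263,  0.00050022,  0.00027087,  0.00053033, -0.00105068,
       -0.00064324]), 'tau': array([-3.19707702e-03, -2.87915236e+01, -2.35926640e+01,  8.09186837e-02,
       -2.35467375e-02,  8.65280139e-02]), 'tool_pos': array([251.76703564, 299.46681213, 226.80429408]), 'tcp_rot': array([ 3.14142060e+00, -2.04013799e-04,  1.58220522e+00]), 'contact_force': array([ 0.37453294,  0.0803296 , -0.30976638]), 'moment': array([-0.06550413,  0.02645273, -0.02953331]), 'finger_force': 0.0, 'grip_width': 0.8291062742899619}
```

```bash
python3 -m pendant '[-0.22,0.82,0,0,0,0,1,-0.22,0.82,0,0,0,0,1,-0.22,0.82,0,0,0,0,1,-0.22,0.82,0,0,0,0,1,-0.22,0.82,0,0,0,0,1,-0.22,0.82,0,0,0,0,1,-0.22,0.82,0,0,0,0,1,-0.22,0.82,0,0,0,0,1,0,0,0.5,0,0,0,1,0,0,0.5,0,0,0,1,0,0,0.5,0,0,0,1,0,0,0,0,0,0,1]'
python3 - <<'E'
from plant import *
import cv2,numpy as np
a=capture("scene");b=capture("top")
A=cv2.resize(a[80:240,190:350],(500,500));B=cv2.resize(b[150:310,180:276],(300,500))
cv2.imwrite("pics/c1.png",np.hstack([A,B])[...,::-1])
print(get_obs()["tool_pos"])
E
```

```text
time: 6.0
tool_pos: [448.0, 248.0, 179.9]
tcp_rot: [-3.138, 0.001, 1.581]
contact_force: [0.3, -0.7, 0.2]
grip_width: 0.3
finger_force: 0.0
[449.12006735 248.59851174 181.96477694]
```

View pics/c1.png

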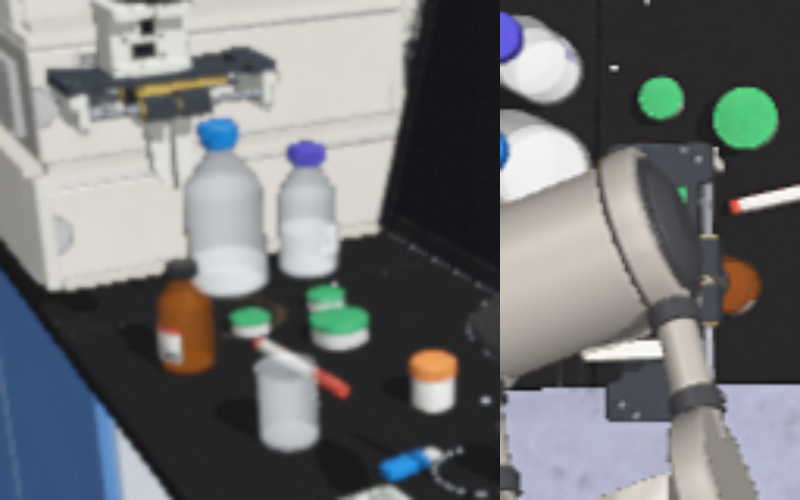

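```bash
python3 - <<'E'
from h import *
m=camera_model("scene");f=200/np.tan(np.radians(m["fov_y"]/2));P=np.linalg.inv(m["pose"])
def pr(p):
    q=P[:3,:3]@p+P[:3,3];return np.round([m["cx"]-f*q[0]/q[2],m["cy"]+f*q[1]/q[2]],1)
for p in([449.1,248.6,182],[449,248,105],[449,240,105],[440,248,105],[449,248,0],[602,234,24],[602,226,24],[614,65,42]): print(p,pr(np.array(p)))
E
```

```text
[449.1, 248.6, 182] [244.7 137.7]
[449, 248, 105] [246.9 163.4]
[449, 240, 105] [247.9 164.2]
[440, 248, 105] [244.  163.9]
[449, 248, 0] [249.8 196.2]
[602, 234, 24] [297.6 180.6]
[602, 226, 24] [298.7 181.5]
[614, 65, 42] [327.6 194.8]
```

The projections agree with the picture: the tip is at (244,139) and the cap at (248,164), with the hand over the amber cap. I'll nudge slightly, descend to tip z ≈ 135 and stay there.

```bash
python3 -m pendant '[-0.03,0.02,0.39,0,0,0,1,-0.03,0.02,0.39,0,0,0,1,-0.03,0.02,0.39,0,0,0,1,0,0,0.39,0,0,0,1,0,0,0,0,0,0,1,0,0,0,0,0,0,1,0,0,0,0,0,0,1,0,0,0,0,0,0,1,0,0,0,0,0,0,1,0,0,0,0,0,0,1,0,0,0,0,0,0,1,0,0,0,0,0,0,1]'
python3 - <<'E'
from plant import *
import cv2,numpy as np
a=capture("scene")
cv2.imwrite("pics/c2.png",cv2.resize(a[80:240,190:350],(600,600))[...,::-1])
print(get_obs()["tool_pos"])
E
```

```text
time: 7.3
tool_pos: [450.9, 245.9, 135.0]
tcp_rot: [3.141, -0.0, 1.58]
contact_force: [-0.3, -0.7, -0.2]
grip_width: 0.1
finger_force: 0.0
[450.89015605 245.87929644 134.98101037]
```

View pics/c2.png

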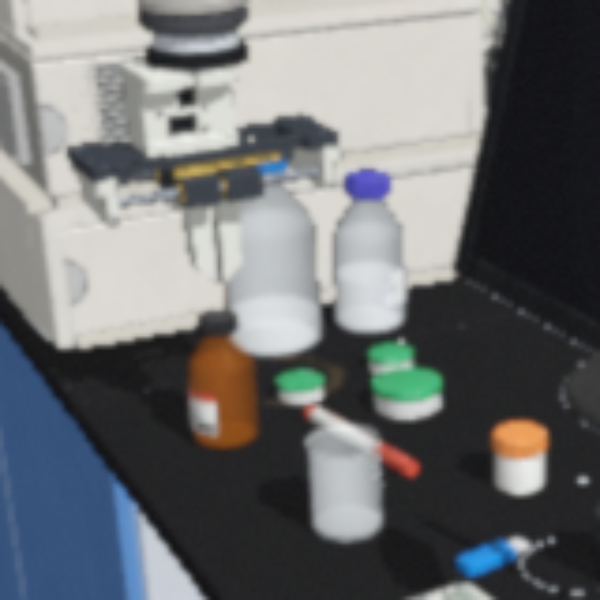

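The tip at crop (213,280) is right above the cap at (217,318). I'll finish the dwell, then move over the tin at the same height.

```bash
python3 -m pendant '[0,0,0,0,0,0,1,0,0,0,0,0,0,1,0,0,0,0,0,0,1,0,0,0,0,0,0,1,0,0,0,0,0,0,1,0,0,0,0,0,0,1,0,0,0,0,0,0,1,0,0,0,0,0,0,1,0,0,0,0,0,0,1,0,0,0,0,0,0,1,0,0,0,0,0,0,1,0,0,0,0,0,0,1]'
python3 -m pendant '[-0.05,0.63,0,0,0,0,1,-0.05,0.63,0,0,0,0,1,-0.05,0.63,0,0,0,0,1,-0.05,0.63,0,0,0,0,1,-0.05,0.63,0,0,0,0,1,-0.05,0.63,0,0,0,0,1,-0.05,0.63,0,0,0,0,1,-0.05,0.63,0,0,0,0,1,0,0,0.33,0,0,0,1,0,0,0.33,0,0,0,1,0,0,0.33,0,0,0,1,0,0,0,0,0,0,1]'
python3 - <<'E'
from plant import *
import cv2,numpy as np
a=capture("scene")
cv2.imwrite("pics/c3.png",cv2.resize(a[50:250,190:390],(600,600))[...,::-1])
print(get_obs()["tool_pos"])
E
```

```text
time: 8.55
tool_pos: [450.9, 245.9, 134.9]
tcp_rot: [3.142, -0.0, 1.58]
contact_force: [-0.9, -0.9, 0.5]
grip_width: 0.6
finger_force: 0.0
time: 9.75
tool_pos: [600.1, 235.2, 102.9]
tcp_rot: [-3.137, 0.001, 1.581]
contact_force: [-1.0, 0.1, -0.2]
grip_width: 0.5
finger_force: 0.0
[600.85558123 235.37853679 104.0791381 ]
```

View pics/c3.png

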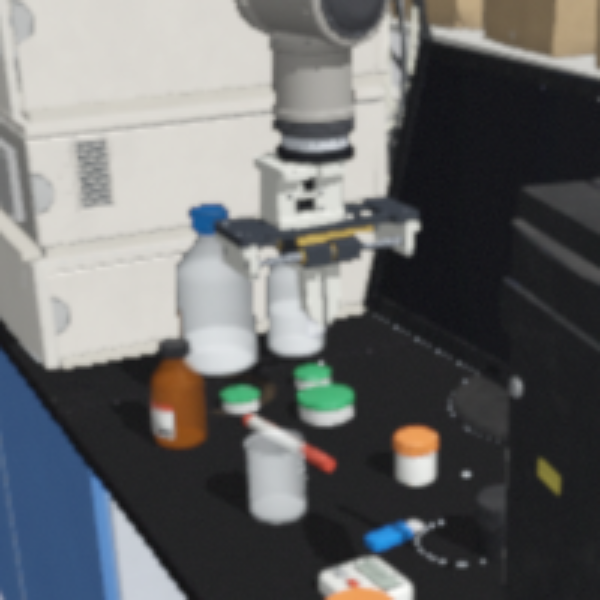

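Hand is directly above the large tin (lid at crop (325,393), tip near (322,323)), and the body is clear of the bottles and screen. I'll descend to tip z ≈ 56, then stay there.

```bash
python3 -m pendant '[0,0.02,0.4,0,0,0,1,0,0.02,0.4,0,0,0,1,0,0,0.4,0,0,0,1,0,0,0.4,0,0,0,1,0,0,0,0,0,0,1,0,0,0,0,0,0,1,0,0,0,0,0,0,1,0,0,0,0,0,0,1,0,0,0,0,0,0,1,0,0,0,0,0,0,1,0,0,0,0,0,0,1,0,0,0,0,0,0,1]'
python3 - <<'E'
from plant import *
import cv2,numpy as np
a=capture("scene")
cv2.imwrite("pics/c4.png",cv2.resize(a[90:240,220:370],(600,600))[...,::-1])
print(get_obs()["tool_pos"])
E
```

```text
time: 11.0
tool_pos: [603.4, 235.3, 57.3]
tcp_rot: [3.141, -0.0, 1.58]
contact_force: [-0.5, 0.9, -0.2]
grip_width: 0.5
finger_force: 0.0
[603.39778075 235.33966428  57.30561246]
```

View pics/c4.png

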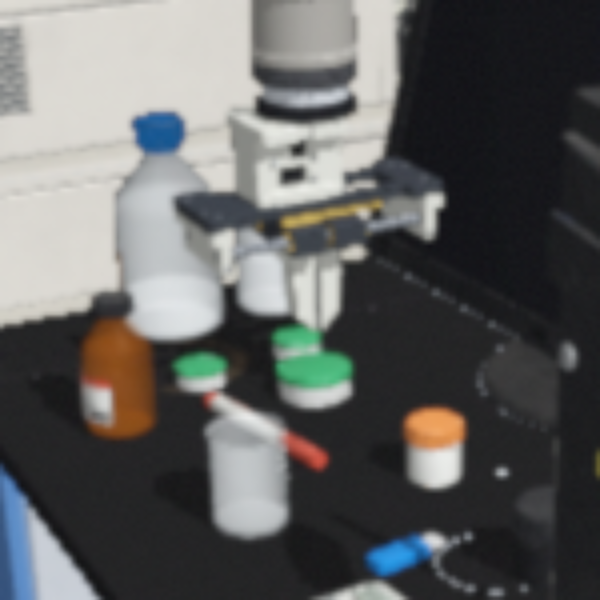

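Tip at (318,330) is over the tin lid centre at (315,367). I'll finish the dwell, rise, and go over to the small pot.

```bash
python3 -m pendant '[0,0,0,0,0,0,1,0,0,0,0,0,0,1,0,0,0,0,0,0,1,0,0,0,0,0,0,1,0,0,0,0,0,0,1,0,0,0,0,0,0,1,0,0,0,0,0,0,1,0,0,0,0,0,0,1,0,0,0,0,0,0,1,0,0,0,0,0,0,1,0,0,0,0,0,0,1,0,0,0,0,0,0,1]'
python3 -m pendant '[0,0,-0.6,0,0,0,1,0,0,-0.6,0,0,0,1,0,0,-0.6,0,0,0,1,-0.63,0.03,0,0,0,0,1,-0.63,0.03,0,0,0,0,1,-0.63,0.03,0,0,0,0,1,-0.63,0.03,0,0,0,0,1,-0.63,0.03,0,0,0,0,1,-0.63,0.04,0,0,0,0,1,-0.63,0.04,0,0,0,0,1,-0.63,0.04,0,0,0,0,1,-0.63,0.04,0,0,0,0,1]'
python3 -m pendant '[0,0,0.3,0,0,0,1,0,0,0.4,0,0,0,1,0,0,0.4,0,0,0,1,0,0,0,0,0,0,1,0,0,0,0,0,0,1,0,0,0,0,0,0,1]'
python3 - <<'E'
from plant import *
import cv2,numpy as np
a=capture("scene")
cv2.imwrite("pics/c5.png",cv2.resize(a[90:240,240:390],(600,600))[...,::-1])
print(get_obs()["tool_pos"])
E
```

```text
time: 12.25
tool_pos: [603.4, 235.3, 57.2]
tcp_rot: [3.142, -0.0, 1.58]
contact_force: [1.2, 0.3, 0.6]
grip_width: 0.8
finger_force: 0.0
time: 13.45
tool_pos: [613.5, 62.7, 110.0]
tcp_rot: [-3.139, 0.0, 1.579]
contact_force: [0.8, 0.2, 0.1]
grip_width: 0.4
finger_force: 0.0
time: 14.05
tool_pos: [614.6, 65.9, 78.5]
tcp_rot: [3.141, -0.0, 1.581]
contact_force: [0.5, 0.1, 0.1]
grip_width: -0.1
finger_force: 0.0
[614.62127016  65.80726183  78.64661537]
```

View pics/c5.png

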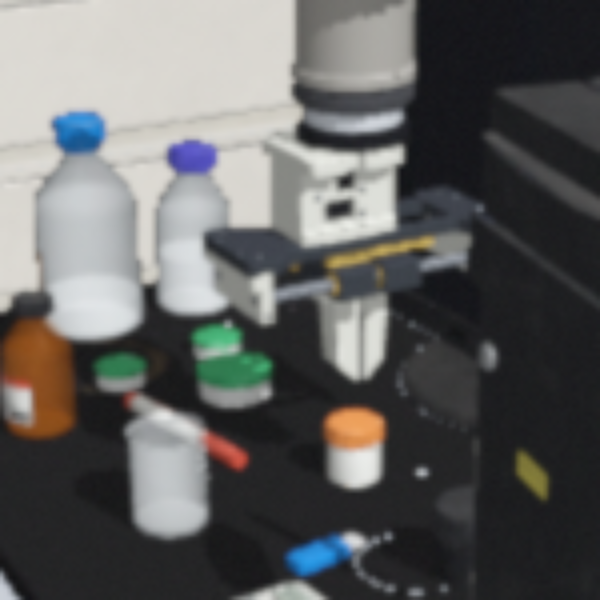

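The tip at (355,378) is right above the orange lid at (355,420). I'll lower it slightly, let it settle, and hand in.

```bash
python3 -m pendant '[0,0,0.2,0,0,0,1,0,0,0,0,0,0,1,0,0,0,0,0,0,1,0,0,0,0,0,0,1,0,0,0,0,0,0,1]'; python3 -c "
from plant import *;print(close_job())"
```

```text
time: 14.6
tool_pos: [614.4, 65.3, 72.3]
tcp_rot: [3.141, -0.0, 1.58]
contact_force: [-0.4, 0.0, -0.1]
grip_width: 0.4
finger_force: 0.0
the job is handed in; nothing more can be done
None
```

I pointed at the amber bottle, the 58 mm green tin and the small orange pot in that order, about 3 cm above each and for over two seconds on the first two, then handed in at 14.6 s still over the pot; the pictures and force readings showed no contact, and the hand-in returned no verdict.

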